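Lock the mould ring with the pin spanner

TASK

The pressing mould's lock ring still has to be locked. Take the pin spanner that fits its two holes, set it down fully with both prongs in the holes, and only then turn the ring clockwise (seen from above) to its stop. Let go and leave the spanner standing in the ring; leave the other spanner where it is in its rest.

Things in the scene. Friction and masses are not known exactly. Their poses are not given: they have to be found in the camera images.
- spanner_wide: Fits the ring. Steel bar 140 x 26 x 14 mm, 0.4 kg; dark square grip post 30 x 30 x 60 mm on its middle, faces parallel to the bar; two 10 mm prongs, tapered tips, 20 mm down, 55 mm either side of the middle. Origin: middle of bar's underside; x along bar, z up. Starts upright, bar on a 30 mm high wooden rest 158 x 58 mm, prongs in its slot: lifts straight out. The two rests may swap and turn.
- spanner_narrow: Bystander spanner, too narrow for the ring: bar 90 x 26 x 14 mm, 0.32 kg, the same 30 x 30 x 60 mm post on its middle, prongs 30 mm either side of the middle. Origin and axes as for the wide one. It stands in the other, identical rest.
- ring_face (a point): Centre of the lock ring's flat top, 88 mm above the bench. z up; x through both holes, turning with the ring. Steel disc 170 mm wide, 28 mm thick, pale inlay in the middle, on a fixed grey mould (204 mm wide, foot 244 mm). Round holes 31 mm wide, 24 mm deep, 55 mm either side along x: about 10 mm play per prong; centred, it turns 0.19 rad before the ring follows. Spanner fully down: bar lies on this face.
- lock_ring (a joint): Turn of the lock ring about its vertical axis, rad, growing clockwise seen from above (ring_face's yaw falls as it grows). Starts at 0 to 0.3; 1.0 is the hard stop, locked. Friction 0.25 N m; it stays where left. A lug on the rim moves between two dark stop blocks on the mould and meets the clockwise one when locked.
There are look-alikes about, which are no part of the job. Of the things shaped like the part that bears ring_face, the grey one is meant.

How it is judged:
On the way:
1. the wide spanner sits fully down with both prongs in the ring's holes while the ring is not yet turned (joint below 0.5 rad) (z of spanner_wide in the frame of ring_face below 0.006 m and horizontal distance between spanner_wide and ring_face below 0.02 m and angle between the x axis of spanner_wide and the x axis of ring_face, either way round below 0.4 rad and angle between spanner_wide's own z axis and vertical below 0.15 rad and value of joint lock_ring below 0.5 rad), for 0.2 s.
At the end, for the whole second after the job is handed in: Lock ring within 0.2 rad of its stop (joint above 0.8); wide spanner at rest in it: bar within 6 mm of the ring face, middle within 20 mm of its centre, bar within 0.4 rad of the line of holes, upright within 0.15 rad; narrow spanner still in its rest (moved under 30 mm) (value of joint lock_ring above 0.8 rad and z of spanner_wide in the frame of ring_face below 0.006 m and horizontal distance between spanner_wide and ring_face below 0.02 m and angle between the x axis of spanner_wide and the x axis of ring_face, either way round below 0.4 rad and angle between spanner_wide's own z axis and vertical below 0.15 rad and linear speed of spanner_wide below 0.02 m/s); the robot touches nothing.
It fails at once if the narrow spanner is taken or knocked out of its rest (moved more than 30 mm) (distance of spanner_narrow from where it was at the start of the episode above 0.03 m).
It also fails if it takes over 45 s, if anything falls off the work surface, if the arm or the gripper's body presses on something with over 40 N, if the wrist force passes 120 N, or if a joint passes its speed limit or range.

ROBOT

A 6-joint arm with a two-finger parallel gripper is mounted at the origin on the work surface. World frame = base frame: x ahead of the robot, y to its left, z up, the work surface at z = 0. Lengths are in m, angles in rad, forces in N, time in s.
With the tool pointing down it reaches from about 0.425 to 0.95 m from the base axis. Payload 3.5 kg.
Tool frame: the origin (TCP) lies at the very end of the fingers, on their centre line; the grasp point (between the pads) lies 19 mm behind it (grip_depth is the distance from the TCP to the grasp point, in m); x points along the fingers, z is the direction in which the jaws open and shut, and the axes are right-handed (so a half turn about x gives the same grasp; the last joint's range is limited). The gripper opens to 85 mm and grips with 20 to 120 N. Pads are 22 mm wide; open, the fingers measure 114 mm over their backs; the gripper's body (76 mm by 85 mm) begins 54 mm behind the grasp point. The pads swing forward as they close: fully open they stand 13 mm farther back than shut.
Start: joints at [-1.27, 0.286, 1.577, -0, 1.279, -0.15], TCP at [0.294, -0.608, 0.231] pointing down, gripper open.
Joint ranges: [-2.77, 2.77], [-0.9, 2.22], [0.21, 2.48], [-1.53, 4.67], [0.24, 2.81], [-2.84, 2.84]. Speed limits (rad/s): [2.79, 2.79, 3.14, 3.14, 3.14, 3.14].

INTERFACE

Orientations are given as a unit quaternion [x, y, z, w].
In Python, from plant import get_state, read_camera, calibration, sign_off, recognise, grip_depth gives the robot as it stands. The module is installed in compiled form; this text tells all that it offers.
- The arm moves only by the tool servo_tool, never from a script. Its argument "deltas" is a list that holds one entry, the list of rows, each a list of 4 numbers: the shift along the world's x, y, z scaled (see below), then the turn about the world's z scaled (see below). In form: [[[tx, ty, tz, spin], ...]]. A call has exactly 5 rows; each row is the pose to reach, as a shift and turn from the pose commanded when the call began; what a row does not reach only later rows make up. The controller multiplies each number of a shift by 10 cm and each number of a turn by 90 degrees. A row lasts 1/10 s, in which the tool goes at most 50 mm and 8.59 degrees, less where a joint would pass 70% of its speed; a pose out of reach is approached as far as the arm can. A call with a number of a shift or a turn outside -1 to 1 is refused whole. A call with a gripper value outside its range is refused whole. "claw" is the gripper's target within -1 to 1 (fully open at 1, half-way at 0, shut at -1), set as the call begins (left out, the last holds). The fingers move at their own pace and stop on an object; "force" is the grip in N (left out, the last holds). Time passes only in rows, so rows that repeat a pose let the fingers close, or fill a call up. It gives the time, the measured TCP pose, the force and the opening at its end, in the units of the state.
- get_state(): the state, without advancing time (a new reading comes with each control period).
- read_camera(name): name is "scene" or "top" or "wrist"; returns the picture (480x640x3 uint8, blue, green, red); there is no depth.
- calibration(name): a dict with "intrinsics" (3x3 intrinsics, pixels), "R" (3x3) and "t" (3): a world point X has camera coordinates R X + t; the wrist camera has in their place "T_tool_cam" (4x4, takes a point from camera to tool coordinates, whose origin is the TCP and whose axes are the tool frame's). Camera axes: x right, y down, z forward; pixel columns grow to the right and rows downward; lengths in m; the calibration is good to about 2 mm. The wrist camera is an equidistant fisheye: a pixel r from the principal point sees the ray r / f radians off the axis. A picture is of the moment at which its call begins: read the wrist's pose just before it. calibration takes no time and is no camera call.
- sign_off(): hands the job in, once; it reports no verdict.
Trained networks look in the newest picture that a camera, given by its name, has taken for a name from the list of things; names that differ only in an ending like _2 or _b are one class to them, and where a whole thing is asked for, a point or a joint stands for the part that bears it (a point fixed in the world has none). Each returns a list of dicts, best first, with "p" (0 to 1); they miss things now and then, are a little off and sometimes report something else, mostly with a low value. They report only what shows in the picture. A call takes as long as a camera call. They do not tell look-alikes from the thing itself.
- recognise(camera, query): "at" ([x, y, z] in m, in world coordinates, good to about 4 mm: the middle of the surface that is visible of it).
The state is a dict: "time": time; "qpos": joint angles; "dq": joint speeds; "joint_efforts": joint torques, N m; "eef_pos": TCP position; "tcp_rot": TCP orientation; "contact_force": force on the tool from outside, world axes, zero at the start; "wrist_torque": the same for the moment, N m; "opening": opening from 0.0 (shut) to 1.0 (fully open).
Only numpy, scipy, OpenCV 4.12 (cv2) and the standard library are available. Lean on these libraries where they do the work, as an engineer would, in place of code of your own. Each camera call takes 0.05 s, during which the arm holds its last target. There are 200 camera calls.

## Working session

There is one attempt and no reset: what is moved stays moved. The work goes in short steps, Python scripts to look and compute and a tool call to move; the robot and the scene stay as the last step left them, time stands still between calls to the robot, and variables do not carry over. Pictures are saved under pics/ and viewed, about 8 in all and at most 12, crops included, and the job is handed in when it is done.

Besides the shell and the picture viewer there is one more tool, called after "Emit:" as name(argument=value, ...), one argument or row to a line, values as JSON. servo_tool: Moves the arm, as the interface text tells. Its arguments: {"type":"object","properties":{"deltas":{"type":"array"},"claw":{"type":"number"},"force":{"type":"number"}},"required":["deltas"]}

```bash
mkdir -p pics
python3 - <<'E'
from plant import *
import cv2
for c in ("scene","top"):
    im=read_camera(c); cv2.imwrite(f"pics/{c}0.png",im)
    for q in ("spanner_wide","spanner_narrow","ring_face","lock_ring"):
        try:print(c,q,[(round(d["p"],2),[round(float(v),3) for v in d["at"]]) for d in recognise(c,q)])
        except Exception as e: print(q,e)
print(get_state())
print(calibration("wrist")); print(calibration("top"))
E
```

```text
scene spanner_wide [(0.95, [0.514, 0.27, 0.046])]
scene spanner_narrow [(0.86, [0.571, 0.088, 0.062])]
scene ring_face [(0.93, [0.283, -0.391, 0.091]), (0.72, [0.266, 0.272, 0.087]), (0.57, [0.546, -0.161, 0.087])]
scene lock_ring [(0.81, [0.547, -0.158, 0.092]), (0.8, [0.263, 0.268, 0.082]), (0.67, [0.282, -0.392, 0.094])]
top spanner_wide [(0.93, [0.502, 0.274, 0.043])]
top spanner_narrow [(0.67, [0.541, 0.098, 0.057])]
top ring_face [(0.98, [0.244, 0.282, 0.087]), (0.79, [0.529, -0.16, 0.09]), (0.6, [0.282, -0.375, 0.088])]
top lock_ring [(0.95, [0.244, 0.282, 0.092]), (0.89, [0.286, -0.377, 0.087]), (0.77, [0.53, -0.155, 0.085])]
{'time': 0.5, 'qpos': array([-1.27001547e+00,  2.86316968e-01,  1.57671905e+00,  1.30257870e-05,
        1.27858956e+00, -1.50000507e-01]), 'dq': array([-0.00227811,  0.00043182, -0.00043613, -0.00163378, -0.00054598,
        0.00061998]), 'joint_efforts': array([ 7.80997416e-04, -4.05453873e+01, -2.92556655e+01, -1.43367720e-04,
        1.12237896e-03, -1.82961213e-05]), 'eef_pos': array([ 0.29409994, -0.60753947,  0.23130321]), 'tcp_rot': array([ 0.375
[... 407 characters left out ...]
0863e-04, -3.02638810e-01,  9.53105305e-01,
        -1.42709862e-01],
       [ 6.87155001e-04, -9.53105129e-01, -3.02638631e-01,
         7.73043359e-02],
       [ 9.99999749e-01,  6.03252243e-04,  3.70712826e-04,
        -2.69596495e-04],
       [ 0.00000000e+00,  0.00000000e+00,  0.00000000e+00,
         1.00000000e+00]])}
{'intrinsics': array([[584.13369569,   0.        , 316.83635175],
       [  0.        , 584.13369569, 231.89789123],
       [  0.        ,   0.        ,   1.        ]]), 'R': array([[ 0.01370674, -0.99982388,  0.01281909],
       [-0.99385093, -0.01503137, -0.10970139],
       [ 0.10987476, -0.01123662, -0.99388192]]), 't': array([-0.0687462 ,  0.40925672,  1.40878215])}
```

View pics/top0.png

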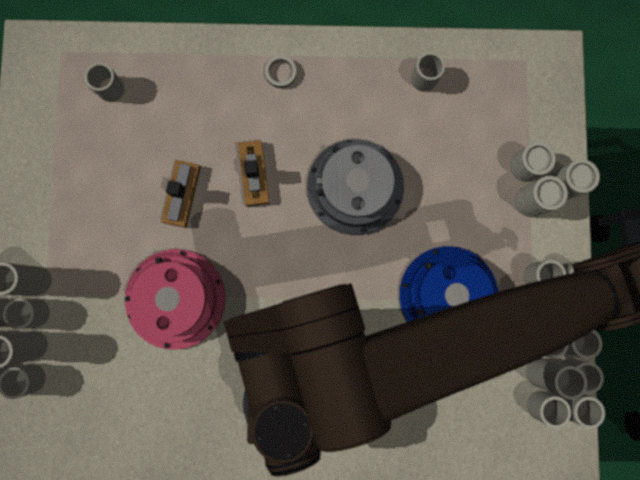

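View pics/scene0.png

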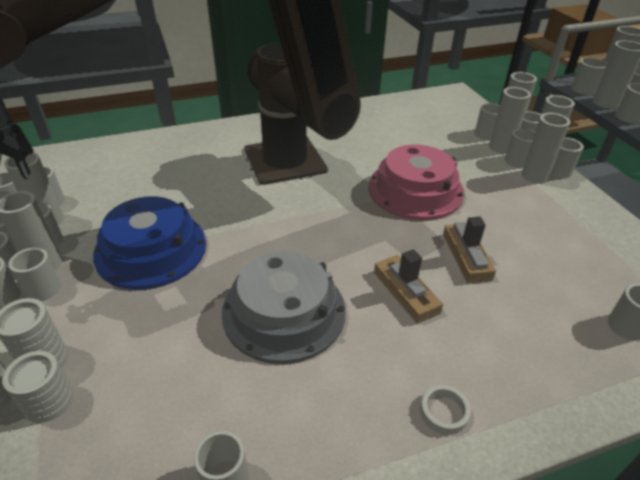

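The top view shows the grey mould at (358,182), with holes at about (357,157) and (357,203). The wide spanner, whose bar fills its rest, is the left one at (180,190). The narrow one is at (252,170). The scene view agrees. Next I'll measure these more precisely.

```bash
cat > h.py <<'E'
import numpy as np, cv2
from plant import *
from scipy.spatial.transform import Rotation as Rn
def ray_top(name,uv,z):
    c=calibration(name); R,t,K=c["R"],c["t"],c["intrinsics"]
    d=R.T@np.linalg.solve(K,[uv[0],uv[1],1]); o=-R.T@t
    return o+d*(z-o[2])/d[2]
def wrist_pt(uv,z,st):
    c=calibration("wrist"); K=c["intrinsics"]; T=c["T_tool_cam"]
    p=(np.array(uv,float)-K[:2,2])/K[0,0]; r=np.linalg.norm(p)
    d=np.r_[np.sin(r)*p/max(r,1e-9),np.cos(r)]
    R=Rn.from_quat(st["tcp_rot"]).as_matrix()
    o=st["eef_pos"]+R@T[:3,3]; d=R@T[:3,:3]@d
    return o+d*(z-o[2])/d[2]
def tool():
    st=get_state(); R=Rn.from_quat(st["tcp_rot"]).as_matrix()
    return st,R
E
python3 - <<'E'
from h import *
im=cv2.imread("pics/top0.png")
a=im[130:240,150:275]; b=im[130:240,300:410]
big=np.hstack([cv2.resize(i,None,fx=3.4,fy=3.4,interpolation=cv2.INTER_CUBIC) for i in (a,b)])
cv2.imwrite("pics/crop0.png",cv2.convertScaleAbs(big,alpha=1.5)); print(big.shape)
for uv,z in (((357,157),.088),((357,203),.088),((358,180),.088),((176,188),.104),((251,167),.104)): print(uv,ray_top("top",uv,z).round(3))
st,R=tool(); print("jaw axis z",R[:,2].round(3), "y",R[:,1].round(3))
E
```

```text
(374, 799, 3)
(357, 157) [ 0.583 -0.155  0.088]
(357, 203) [ 0.473 -0.156  0.088]
(358, 180) [ 0.528 -0.158  0.088]
(176, 188) [0.499 0.267 0.104]
(251, 167) [0.551 0.094 0.104]
jaw axis z [ 0.436 -0.9   -0.   ] y [0.9   0.436 0.   ]
```

View pics/crop0.png

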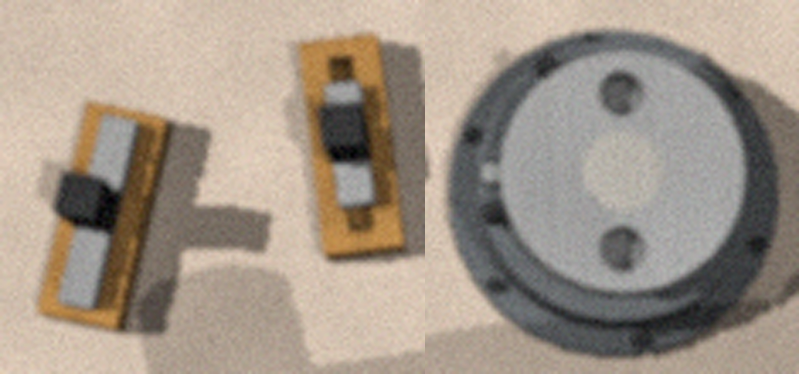

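Emit:
servo_tool(
  deltas=[
    [[0.1,0.2,0,0.02],[0.2,0.4,0,0.04],[0.3,0.6,0,0.06],[0.4,0.8,0,0.09],[0.5,1,0,0.11]],
  ],
  claw=1,
)

```text
time: 1.0
eef_pos: [0.3447, -0.5064, 0.2314]
tcp_rot: [0.322, 0.63, -0.322, 0.63]
contact_force: [0.8, -0.5, -0.3]
opening: 0.998
```

Emit:
servo_tool(
  deltas=[
    [[0.1,0.2,0,0.02],[0.2,0.4,0,0.04],[0.3,0.6,0,0.06],[0.4,0.8,0,0.09],[0.5,1,0,0.11]],
  ],
)

```text
time: 1.5
eef_pos: [0.3948, -0.4059, 0.2314]
tcp_rot: [0.266, 0.655, -0.266, 0.655]
contact_force: [-0.5, 0.2, -0.3]
opening: 1.0
```

Emit:
servo_tool(
  deltas=[
    [[0.1,0.2,0,0.02],[0.2,0.4,0,0.04],[0.3,0.6,0,0.06],[0.4,0.8,0,0.09],[0.5,1,0,0.11]],
  ],
)

```text
time: 2.0
eef_pos: [0.4446, -0.3058, 0.2315]
tcp_rot: [0.208, 0.676, -0.209, 0.676]
contact_force: [0.2, -0.0, 0.3]
opening: 0.995
```

Emit:
servo_tool(
  deltas=[
    [[0.1,0.2,0.1,0.04],[0.2,0.4,0.2,0.08],[0.3,0.6,0.3,0.12],[0.4,0.8,0.3,0.16],[0.5,1,0.3,0.2]],
  ],
)

```text
time: 2.5
eef_pos: [0.4946, -0.206, 0.2621]
tcp_rot: [0.1, 0.7, -0.1, 0.7]
contact_force: [-0.3, 0.1, -0.5]
opening: 1.001
```

Run:
```python
from h import *
import pickle
st,R=tool(); im=read_camera("wrist"); cv2.imwrite("pics/w1.png",im); pickle.dump(st,open("w1.pkl","wb"))
im=read_camera("top"); cv2.imwrite("pics/top1.png",im)
print(np.arctan2(R[1,2],R[0,2]))
```

```text
-0.2835261624781396
```

View pics/w1.png

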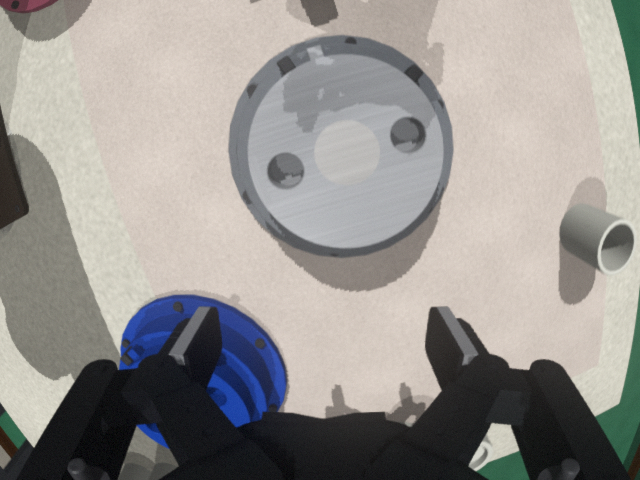

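Run:
```python
from h import *
import pickle
st=pickle.load(open("w1.pkl","rb"))
a,b,c=[wrist_pt(u,.088,st) for u in ((286,170.5),(408,134),(347,152))]
d=b-a;print(a.round(4),b.round(4),c.round(4),((a+b)/2).round(4),np.linalg.norm(d),np.arctan2(d[1],d[0]))
cs=[wrist_pt(u,.088,st) for u in ((287,66),(316,53),(413,72))]
print([np.arctan2(*(p-(a+b)/2)[[1,0]]).round(3) for p in cs])
p,q=[ray_top("top",u,.044) for u in ((172.9,219.4),(185.6,164.7))]
d=p-q;print(p,q,(p+q)/2,np.linalg.norm(d),np.arctan2(-d[1],-d[0]))
```

```text
[ 0.4756 -0.1577  0.088 ] [ 0.5849 -0.1555  0.088 ] [ 0.5299 -0.1571  0.088 ] [ 0.5303 -0.1566  0.088 ] 0.10930725268781369 0.02064070699913412
[np.float64(1.89), np.float64(1.59), np.float64(0.62)]
[0.43296214 0.28509751 0.044     ] [0.56789424 0.25969447 0.044     ] [0.50042819 0.27239599 0.044     ] 0.1373025290127765 -0.18608725794034683
```

Emit:
servo_tool(
  deltas=[
    [[0,0.2,0,0.01],[0,0.4,0,0.02],[0,0.6,0,0.03],[0,0.8,0,0.03],[0,1,0,0.03]],
  ],
)

```text
time: 3.1
eef_pos: [0.4937, -0.1071, 0.2613]
tcp_rot: [0.085, 0.702, -0.085, 0.702]
contact_force: [0.1, 0.4, 0.1]
opening: 0.995
```

Emit:
servo_tool(
  deltas=[
    [[0,0.2,0,0],[0,0.4,0,0],[0,0.6,0,0],[0,0.8,0,0],[0,1,0,0]],
  ],
)

```text
time: 3.6
eef_pos: [0.4938, -0.0071, 0.2613]
tcp_rot: [0.085, 0.702, -0.085, 0.702]
contact_force: [-0.2, -0.4, -1.0]
opening: 0.998
```

Emit:
servo_tool(
  deltas=[
    [[0,0.2,0,0],[0,0.4,0,0],[0,0.6,0,0],[0,0.8,0,0],[0,1,0,0]],
  ],
)

```text
time: 4.1
eef_pos: [0.4939, 0.0929, 0.2613]
tcp_rot: [0.085, 0.702, -0.085, 0.702]
contact_force: [0.1, -1.3, -0.2]
opening: 1.003
```

Emit:
servo_tool(
  deltas=[
    [[0,0.2,0,0],[0,0.4,0,0],[0,0.6,0,0],[0,0.7,0,0],[0,0.7,0,0]],
  ],
)

```text
time: 4.6
eef_pos: [0.4939, 0.163, 0.2613]
tcp_rot: [0.084, 0.702, -0.084, 0.702]
contact_force: [-0.1, -0.3, -0.1]
opening: 1.005
```

Run:
```python
from h import *
import pickle
st,R=tool(); im=read_camera("wrist"); cv2.imwrite("pics/w2.png",im); pickle.dump(st,open("w2.pkl","wb"))
print(st["eef_pos"],np.arctan2(R[1,2],R[0,2]))
```

```text
[0.49390322 0.16296725 0.26125774] -0.23897869991206008
```

View pics/w2.png

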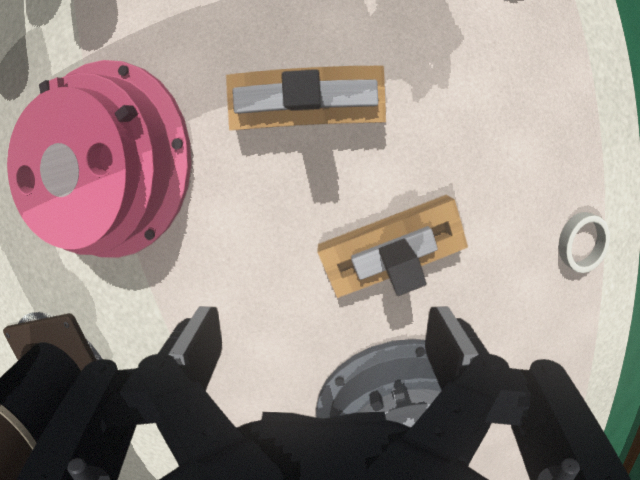

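Run:
```python
from h import *
import pickle
st=pickle.load(open("w2.pkl","rb"))
p,q=[wrist_pt(u,.044,st) for u in ((234.5,97.5),(377.5,93))]
d=q-p;print(p,q,(p+q)/2,np.linalg.norm(d),np.arctan2(d[1],d[0]))
for u in ((301,108),(302,71)): print(wrist_pt(u,.104,st))
p,q=[wrist_pt(u,.030,st) for u in ((230,130),(386,121))]
d=q-p;print(np.linalg.norm(d),np.arctan2(d[1],d[0]))
im=cv2.imread("pics/w2.png")[50:150,210:400]
cv2.imwrite("pics/w2c.png",cv2.resize(im,None,fx=4,fy=4,interpolation=cv2.INTER_CUBIC))
```

```text
[0.43641761 0.28951729 0.044     ] [0.5705369  0.25977316 0.044     ] [0.50347725 0.27464523 0.044     ] 0.13737792901537096 -0.2182415020788386
[0.49875068 0.25801373 0.104     ]
[0.50671277 0.2871817  0.104     ]
0.1570989632458622 -0.18841692241345975
```

View pics/w2c.png

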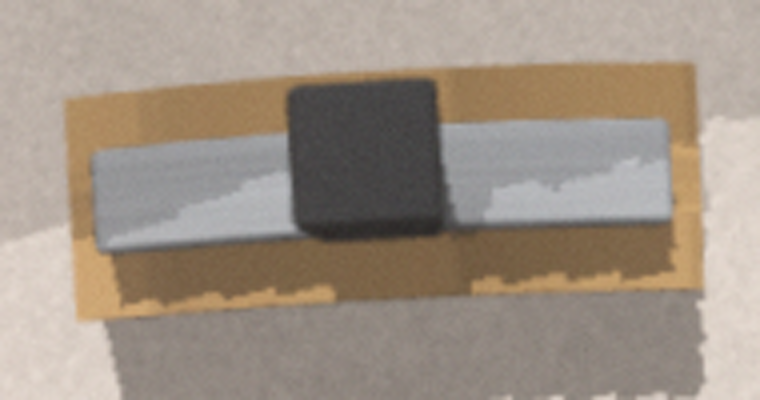

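Run:
```python
from h import *
import pickle
st=pickle.load(open("w2.pkl","rb"))
f=lambda x,y:(210+x/4,50+y/4)
for A,B in (((92,152),(668,120)),((99,248),(670,220)),((96,199),(669,170))):
    p,q=[wrist_pt(f(*u),.044,st) for u in (A,B)]
    d=q-p;print((p+q)/2,np.linalg.norm(d),np.arctan2(d[1],d[0]))
print(wrist_pt(f(365,151.5),.104,st))
a,b,c,d=[wrist_pt(f(*u),.104,st) for u in ((288,88),(437,80),(440,218),(296,222))]
for e in (b-a,c-d,b-c,a-d): print(np.linalg.norm(e),np.arctan2(e[1],e[0]))
```

```text
[0.50517066 0.28574632 0.044     ] 0.13835819789828863 -0.1948166574576389
[0.50045464 0.26192471 0.044     ] 0.13749863276435084 -0.19932261171505972
[0.50289935 0.27390007 0.044     ] 0.13774035726000636 -0.19878401413356286
[0.50285236 0.27385856 0.104     ]
0.02950138509045328 -0.20084843059883567
0.028568368956316603 -0.2238353049834542
0.028202751930117113 1.353206903036388
0.027546143691479643 1.3869544898088693
```

Emit:
servo_tool(
  deltas=[
    [[0.02,0.2,0,0],[0.04,0.4,0,0.01],[0.06,0.6,0,0.02],[0.08,0.8,0,0.025],[0.09,1,0,0.025]],
  ],
)

```text
time: 5.15
eef_pos: [0.5036, 0.262, 0.2613]
tcp_rot: [0.071, 0.703, -0.072, 0.704]
contact_force: [0.8, -0.1, 0.2]
opening: 0.998
```

Emit:
servo_tool(
  deltas=[
    [[0,0.11,-0.2,0],[0,0.11,-0.4,0],[0,0.11,-0.6,0],[0,0.11,-0.8,0],[0,0.11,-1,0]],
  ],
)

```text
time: 5.65
eef_pos: [0.5035, 0.2723, 0.1606]
tcp_rot: [0.071, 0.703, -0.072, 0.704]
contact_force: [-0.4, -0.0, -0.0]
opening: 0.999
```

Emit:
servo_tool(
  deltas=[
    [[0,0,-0.3,0],[0,0,-0.6,0],[0,0,-0.85,0],[0,0,-1,0],[0,0,-1,0]],
  ],
)

```text
time: 6.15
eef_pos: [0.5017, 0.2721, 0.0589]
tcp_rot: [0.07, 0.705, -0.072, 0.702]
contact_force: [0.3, 0.1, 0.2]
opening: 1.0
```

Run:
```python
from h import *
st,R=tool(); im=read_camera("wrist"); cv2.imwrite("pics/w3.png",im)
print(st["eef_pos"],np.arctan2(R[1,2],R[0,2]))
```

```text
[0.50165657 0.27209516 0.0588659 ] -0.2020600437485372
```

View pics/w3.png

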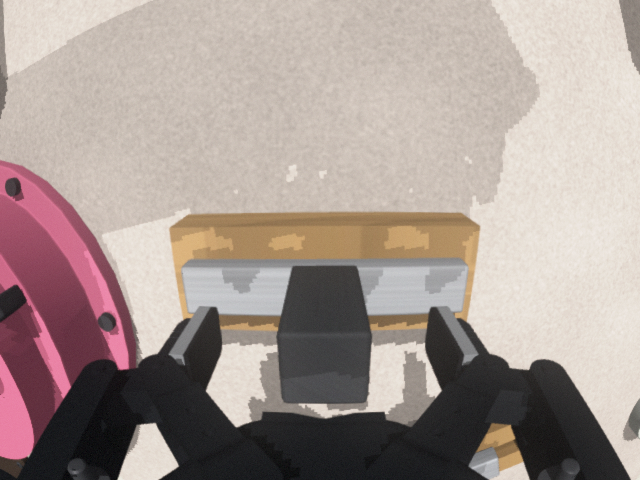

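Emit:
servo_tool(
  deltas=[
    [[0,0,-0.03,0],[0,0,-0.03,0],[0,0,-0.03,0],[0,0,-0.03,0],[0,0,-0.03,0]],
  ],
  claw=-1,
  force=80,
)

```text
time: 6.7
eef_pos: [0.5039, 0.2739, 0.0595]
tcp_rot: [0.071, 0.703, -0.071, 0.704]
contact_force: [0.7, 0.5, 3.9]
opening: 0.342
```

Emit:
servo_tool(
  deltas=[
    [[0,0,0,0],[0,0,0,0],[0,0,0,0],[0,0,0,0],[0,0,0,0]],
  ],
)

```text
time: 7.2
eef_pos: [0.5039, 0.2739, 0.0595]
tcp_rot: [0.071, 0.703, -0.071, 0.704]
contact_force: [-0.9, 0.6, 5.6]
opening: 0.339
```

Emit:
servo_tool(
  deltas=[
    [[0,0,0.1,0],[0,0,0.2,0],[0,0,0.35,0],[0,0,0.5,0],[0,0,0.5,0]],
  ],
)

```text
time: 7.7
eef_pos: [0.5052, 0.2742, 0.1119]
tcp_rot: [0.072, 0.701, -0.07, 0.706]
contact_force: [0.1, 0.5, -3.9]
opening: 0.338
```

Emit:
servo_tool(
  deltas=[
    [[0,0,0.2,0],[0,0,0.4,0],[0,0,0.6,0],[0,0,0.8,0],[0,0,0.9,0]],
  ],
)

```text
time: 8.2
eef_pos: [0.5039, 0.2737, 0.2004]
tcp_rot: [0.071, 0.703, -0.071, 0.705]
contact_force: [0.6, 0.3, -3.7]
opening: 0.344
```

Emit:
servo_tool(
  deltas=[
    [[0.01,-0.2,0,0.01],[0.02,-0.4,0,0.02],[0.04,-0.6,0,0.03],[0.05,-0.8,0,0.04],[0.06,-1,0,0.05]],
  ],
)

```text
time: 8.7
eef_pos: [0.5086, 0.1726, 0.1975]
tcp_rot: [0.043, 0.706, -0.043, 0.705]
contact_force: [-0.8, 0.3, -3.6]
opening: 0.344
```

Emit:
servo_tool(
  deltas=[
    [[0.01,-0.2,0,0.01],[0.02,-0.4,0,0.02],[0.04,-0.6,0,0.03],[0.05,-0.8,0,0.04],[0.06,-1,0,0.05]],
  ],
)

```text
time: 9.2
eef_pos: [0.5146, 0.0727, 0.1976]
tcp_rot: [0.015, 0.707, -0.015, 0.707]
contact_force: [-0.0, -0.0, -5.2]
opening: 0.342
```

Emit:
servo_tool(
  deltas=[
    [[0.01,-0.2,0,0.01],[0.02,-0.4,0,0.02],[0.04,-0.6,0,0.03],[0.05,-0.8,0,0.04],[0.06,-1,0,0.04]],
  ],
)

```text
time: 9.7
eef_pos: [0.5206, -0.0273, 0.1976]
tcp_rot: [-0.007, 0.707, 0.007, 0.707]
contact_force: [0.7, -0.2, -4.5]
opening: 0.342
```

Emit:
servo_tool(
  deltas=[
    [[0.01,-0.2,0,0],[0.02,-0.4,0,0],[0.04,-0.6,0,0],[0.06,-0.8,0,0],[0.06,-1,0,0]],
  ],
)

```text
time: 10.2
eef_pos: [0.5268, -0.1272, 0.1976]
tcp_rot: [-0.006, 0.707, 0.007, 0.707]
contact_force: [-0.1, 0.1, -4.9]
opening: 0.342
```

Emit:
servo_tool(
  deltas=[
    [[0.01,-0.15,0,0],[0.02,-0.31,0,0],[0.02,-0.31,0,0],[0.02,-0.31,0,0],[0.02,-0.31,0,0]],
  ],
)

```text
time: 10.7
eef_pos: [0.529, -0.1569, 0.1981]
tcp_rot: [-0.007, 0.707, 0.007, 0.707]
contact_force: [-0.2, 0.1, -3.9]
opening: 0.349
```

Run:
```python
from h import *
import pickle
st,R=tool(); im=read_camera("wrist"); cv2.imwrite("pics/w4.png",im); pickle.dump(st,open("w4.pkl","wb"))
print(st["eef_pos"],np.arctan2(R[1,2],R[0,2]),st["opening"],st["qpos"])
```

```text
[ 0.5290149  -0.15692804  0.19811915] 0.01929846027758412 0.34888367805290876 [-4.72437668e-01  4.60096662e-02  1.91229825e+00  4.08067452e-04
  1.18393530e+00 -4.91890081e-01]
```

View pics/w4.png

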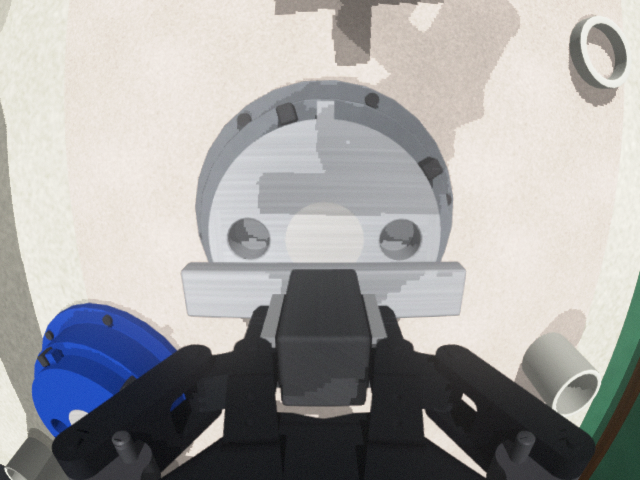

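Run:
```python
from h import *
import pickle
st=pickle.load(open("w4.pkl","rb"))
a,b=[wrist_pt(u,.088,st) for u in ((249,238),(400.5,238))]
d=b-a;print((a+b)/2,np.linalg.norm(d),np.arctan2(d[1],d[0]))
p,q=[wrist_pt(u,.182,st) for u in ((181,264),(466,264))]
d=q-p;print(p,q,(p+q)/2,np.linalg.norm(d),np.arctan2(d[1],d[0]))
```

```text
[ 0.529987   -0.15652844  0.088     ] 0.1092865109597659 0.020216376118522648
[ 0.4600635  -0.14230019  0.182     ] [ 0.59738007 -0.13952705  0.182     ] [ 0.52872179 -0.14091362  0.182     ] 0.1373445637369983 0.020192442841541567
```

Emit:
servo_tool(
  deltas=[
    [[0.02,0,-0.15,0],[0.02,0,-0.3,0],[0.02,0,-0.45,0],[0.02,0,-0.55,0],[0.02,0,-0.55,0]],
  ],
)

```text
time: 11.25
eef_pos: [0.5294, -0.1566, 0.1401]
tcp_rot: [-0.006, 0.709, 0.008, 0.705]
contact_force: [-1.4, -0.8, -3.0]
opening: 0.347
```

Emit:
servo_tool(
  deltas=[
    [[0,0,-0.05,0],[0,0,-0.1,0],[0,0,-0.15,0],[0,0,-0.2,0],[0,0,-0.24,0]],
  ],
)

```text
time: 11.75
eef_pos: [0.5311, -0.1576, 0.119]
tcp_rot: [-0.007, 0.707, 0.007, 0.707]
contact_force: [0.1, 0.9, -4.4]
opening: 0.345
```

Emit:
servo_tool(
  deltas=[
    [[0,0,0,0],[0,0,0,0],[0,0,0,0],[0,0,0,0],[0,0,0,0]],
  ],
)

```text
time: 12.25
eef_pos: [0.5312, -0.1576, 0.1196]
tcp_rot: [-0.007, 0.707, 0.007, 0.707]
contact_force: [-0.2, 0.9, -4.2]
opening: 0.342
```

Not yet seated: 0.1196 against the expected 0.1175, and still hanging (-4.2 N). I'll lower it 3 mm more.

Emit:
servo_tool(
  deltas=[
    [[0,0,-0.01,0],[0,0,-0.02,0],[0,0,-0.03,0],[0,0,-0.03,0],[0,0,-0.03,0]],
  ],
)

```text
time: 12.75
eef_pos: [0.5313, -0.1576, 0.1175]
tcp_rot: [-0.007, 0.707, 0.007, 0.707]
contact_force: [-4.7, 0.9, 5.9]
opening: 0.345
```

Emit:
servo_tool(
  deltas=[
    [[0,0,0,0],[0,0,0,0],[0,0,0,0],[0,0,0,-0.04],[0,0,0,-0.08]],
  ],
  force=100,
)

```text
time: 13.25
eef_pos: [0.5318, -0.1586, 0.1176]
tcp_rot: [0.037, 0.705, -0.039, 0.707]
contact_force: [-0.7, -0.7, 4.3]
opening: 0.339
```

Emit:
servo_tool(
  deltas=[
    [[0,0,0,-0.05],[0,0,0,-0.1],[0,0,0,-0.15],[0,0,0,-0.2],[0,0,0,-0.25]],
  ],
)

```text
time: 13.75
eef_pos: [0.5318, -0.159, 0.1176]
tcp_rot: [0.174, 0.684, -0.176, 0.686]
contact_force: [-1.7, -3.5, 4.0]
opening: 0.339
```

Run:
```python
from h import *
import pickle
st,R=tool(); im=read_camera("wrist"); cv2.imwrite("pics/w5.png",im); pickle.dump(st,open("w5.pkl","wb"))
print(st["eef_pos"],np.arctan2(R[1,2],R[0,2]),st["opening"],st["wrist_torque"],st["contact_force"])
```

```text
[ 0.531814   -0.15901915  0.11758487] -0.5005853279648453 0.33869731435949674 [-0.26432693  0.75684954  0.22179744] [-1.7135328  -3.49755407  3.98977299]
```

View pics/w5.png

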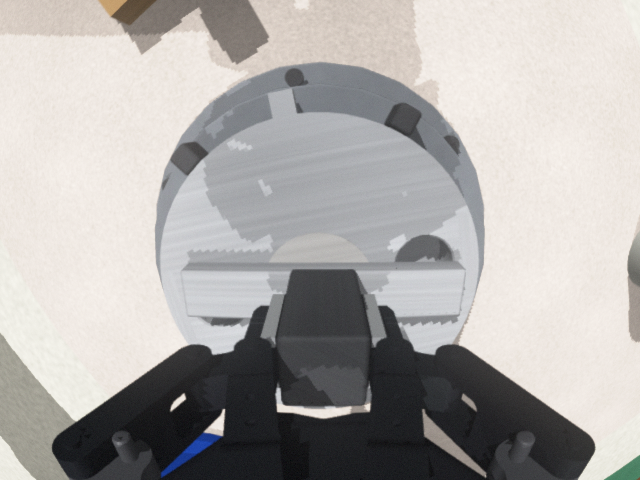

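Emit:
servo_tool(
  deltas=[
    [[0,0,0,-0.05],[0,0,0,-0.1],[0,0,0,-0.15],[0,0,0,-0.2],[0,0,0,-0.25]],
  ],
)

```text
time: 14.3
eef_pos: [0.5315, -0.1596, 0.1176]
tcp_rot: [0.304, 0.637, -0.306, 0.639]
contact_force: [-3.5, -5.0, 5.2]
opening: 0.339
```

Run:
```python
from h import *
st,R=tool(); im=read_camera("wrist"); cv2.imwrite("pics/w6.png",im)
print(st["eef_pos"],np.arctan2(R[1,2],R[0,2]),st["opening"],st["wrist_torque"],st["contact_force"])
```

```text
[ 0.53148973 -0.15955209  0.11763425] -0.8919014000118831 0.3394176420287552 [-0.5463566   0.95308369  0.24707621] [-3.52962943 -5.01439452  5.15332439]
```

Emit:
servo_tool(
  deltas=[
    [[0,0,0,-0.02],[0,0,0,-0.04],[0,0,0,-0.06],[0,0,0,-0.06],[0,0,0,-0.06]],
  ],
)

```text
time: 14.85
eef_pos: [0.5319, -0.1594, 0.1177]
tcp_rot: [0.333, 0.622, -0.335, 0.625]
contact_force: [-2.0, -4.9, 4.0]
opening: 0.336
```

Run:
```python
from h import *
st,R=tool(); im=read_camera("wrist"); cv2.imwrite("pics/w7.png",im)
print(st["eef_pos"],np.arctan2(R[1,2],R[0,2]),st["opening"],st["wrist_torque"],st["contact_force"])
```

```text
[ 0.53188309 -0.15937364  0.11766022] -0.9834084622319117 0.3355160799433699 [-0.44665728  0.70936523  0.17063375] [-1.95995283 -4.94094504  4.00184719]
```

View pics/w7.png

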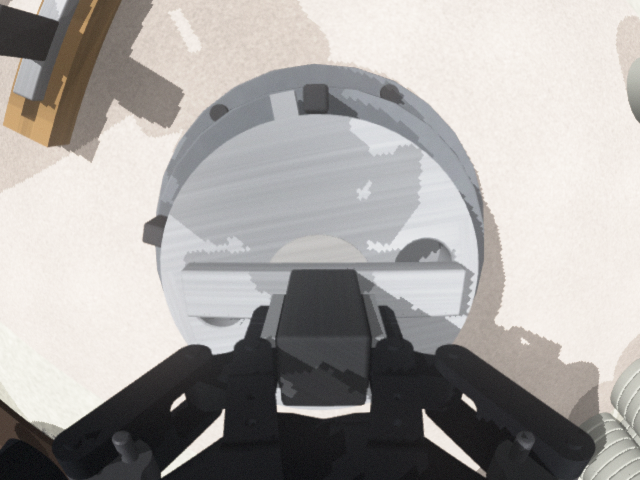

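The lug at (283,104) is now just short of the clockwise block at (316,98). That makes 10 pictures viewed. I'll turn slightly more and watch the torque.

Emit:
servo_tool(
  deltas=[
    [[0,0,0,-0.01],[0,0,0,-0.02],[0,0,0,-0.03],[0,0,0,-0.04],[0,0,0,-0.05]],
  ],
)

```text
time: 15.4
eef_pos: [0.5311, -0.1598, 0.1177]
tcp_rot: [0.352, 0.611, -0.357, 0.613]
contact_force: [-2.7, -4.9, 5.4]
opening: 0.343
```

Run:
```python
from h import *
st,R=tool()
print(st["eef_pos"],np.arctan2(R[1,2],R[0,2]),st["opening"],st["wrist_torque"],st["contact_force"])
```

```text
[ 0.53114261 -0.15977011  0.11766675] -1.049718134439698 0.3426423205943615 [-0.14992155  0.94652828  3.04885165] [-2.69540191 -4.89264562  5.3517725 ]
```

Emit:
servo_tool(
  deltas=[
    [[0,0,0,-0.01],[0,0,0,-0.02],[0,0,0,-0.02],[0,0,0,-0.02],[0,0,0,-0.02]],
  ],
)

```text
time: 15.9
eef_pos: [0.5316, -0.1595, 0.1176]
tcp_rot: [0.362, 0.605, -0.366, 0.608]
contact_force: [-3.0, -5.4, 4.8]
opening: 0.336
```

Run:
```python
from h import *
st,R=tool(); im=read_camera("wrist"); cv2.imwrite("pics/w8.png",im)
print(st["eef_pos"],np.arctan2(R[1,2],R[0,2]),st["opening"],st["wrist_torque"],st["contact_force"])
```

```text
[ 0.53164138 -0.15950693  0.11763608] -1.0817203780424156 0.3364000778502333 [-0.41052694  0.67119277  2.86695702] [-2.98421487 -5.44267557  4.78735594]
```

View pics/w8.png

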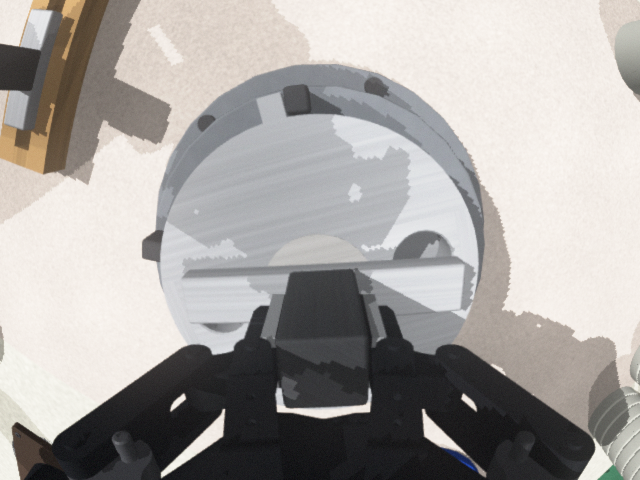

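Torque jumped from 0.2 to 3 N m, and the lug at (270,107) touches the block at (296,99), so the ring is at its stop. Next I'll unload, release and lift.

Emit:
servo_tool(
  deltas=[
    [[0,0,0,0.01],[0,0,0,0.03],[0,0,0,0.04],[0,0,0,0.04],[0,0,0,0.04]],
  ],
)

```text
time: 16.45
eef_pos: [0.5324, -0.1591, 0.1175]
tcp_rot: [0.349, 0.613, -0.35, 0.616]
contact_force: [-0.4, -4.4, 4.2]
opening: 0.339
```

Emit:
servo_tool(
  deltas=[
    [[0,0,0,0],[0,0,0,0],[0,0,0,0],[0,0,0,0],[0,0,0,0]],
  ],
  claw=1,
)

```text
time: 16.95
eef_pos: [0.531, -0.1572, 0.116]
tcp_rot: [0.35, 0.615, -0.349, 0.615]
contact_force: [-0.3, 0.9, 0.0]
opening: 0.998
```

Emit:
servo_tool(
  deltas=[
    [[0,0,0,0],[0,0,0.05,0],[0,0,0.2,0],[0,0,0.4,0],[0,0,0.6,0]],
  ],
)

```text
time: 17.45
eef_pos: [0.5313, -0.1576, 0.1782]
tcp_rot: [0.349, 0.614, -0.349, 0.615]
contact_force: [0.5, 0.5, -0.4]
opening: 1.001
```

Emit:
servo_tool(
  deltas=[
    [[0,0,0.3,0],[0,0,0.6,0],[0,0,0.9,0],[0,0,1,0],[0,0,1,0]],
  ],
)

```text
time: 17.95
eef_pos: [0.532, -0.158, 0.2793]
tcp_rot: [0.349, 0.613, -0.349, 0.617]
contact_force: [0.9, 0.1, -0.7]
opening: 1.002
```

Run:
```python
from h import *
import pickle
st,R=tool(); im=read_camera("wrist"); cv2.imwrite("pics/w9.png",im); pickle.dump(st,open("w9.pkl","wb"))
print(st["eef_pos"],np.arctan2(R[1,2],R[0,2]),st["opening"],st["contact_force"])
im=read_camera("top")
for q in("spanner_wide","spanner_narrow"):print([(round(d["p"],2),d["at"]) for d in recognise("top",q)])
```

```text
[ 0.53202912 -0.15798097  0.27925733] -1.0335906858983321 1.0015957485664029 [ 0.8610236   0.10776565 -0.6615037 ]
[]
[(0.87, [0.5442, 0.0958, 0.0606])]
```

View pics/w9.png

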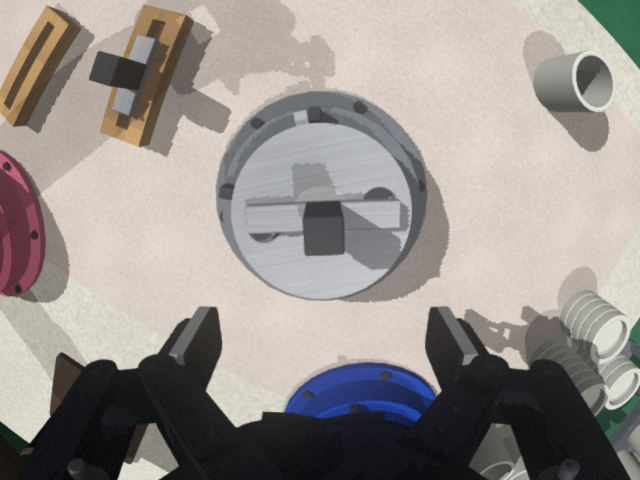

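The spanner stands flat and free in the ring with the lug on the clockwise block at (315,114), and the narrow spanner is still in its rest. Handing in.

```bash
python3 -c "
from h import *
st=pickle=None
import pickle
st=pickle.load(open('w9.pkl','rb'))
p,q=[wrist_pt(u,.102,st) for u in ((246,215),(406,214))]
print((p+q)/2,np.linalg.norm(q-p))
print(sign_off())"
```

```text
[ 0.53552941 -0.15975593  0.102     ] 0.14367108751214835
the job is handed in; nothing more can be done
None
```

The lock ring is turned to its clockwise stop, and the wide spanner is left standing in it with the gripper clear. The job is handed in, and sign-off gives no verdict.

I lifted the wide spanner out of its rest and set it down fully in the grey ring. At that point the force reversed at the expected height, with the ring still unturned. I then turned the ring clockwise until the lug met the stop block, where the torque jumped from 0.2 to about 3 N m. Near the stop the spanner slipped slightly in the grip, so I turned back a little before letting go.

**Last checks:**
- **Spanner:** in the wrist picture it stands flat with its prongs in the holes. Its middle measures about 6 mm from the ring's centre (limit 20 mm). That measurement is rough: the bar came out 144 mm long instead of 140.
- **Ring:** the lug is against the clockwise block.
- **Narrow spanner:** still in its rest, found within about 4 mm of its first reading.
- **Disagreement:** the network's final search for the wide spanner in the top view found nothing, so its final place rests on the wrist picture alone.

The robot's clock stood at about 18 s of the 45 s limit.

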